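# Pack out a finished bearing kit and show its ball to the inspection camera

### The arm

A 6-joint arm with a two-finger parallel gripper is mounted at the origin on the work surface. World frame = base frame: x ahead of the robot, y to its left, z up, the work surface at z = 0. Lengths are in m, angles in rad, forces in N, time in s.
With the tool pointing down it reaches from about 0.35 to 0.975 m from the base axis. Payload 4.9 kg.
Tool frame: the origin (TCP) lies midway between the tips of the shut fingers; the grasp point (between the pads) lies 19 mm behind it; z points along the fingers, y is the line along which they close (so a half turn about z gives the same grasp; the last joint's range is limited). The gripper opens to 85 mm and grips with 20 to 120 N. Pads are 22 mm wide; open, the fingers measure 114 mm over their backs; the gripper's body (76 mm by 85 mm) begins 54 mm behind the grasp point. The pads swing forward as they close: fully open they stand 13 mm farther back than shut.
Start: joints at [-1.276, 0.053, 1.613, -0, 1.476, -0.119], TCP at [0.251, -0.572, 0.231] pointing down, gripper open.
Joint ranges: [-3.01, 3.01], [-1.01, 2.22], [0.06, 2.58], [-1.02, 4.17], [0.09, 2.62], [-3.14, 3.14]. Speed limits (rad/s): [2.57, 2.57, 3.14, 3.14, 3.14, 3.14].

### API

Orientations are given as a unit quaternion [w, x, y, z].
In Python, from plant import state, grab_frame, camera_info, job_done, spot_in, masks_of, pinpoint gives the robot as it stands.
- The arm moves only by the shell command python3 -m handwheel 'ROWS' [OPENING]. ROWS is JSON, a list that holds one entry, the list of rows, each a list of 6 numbers: the shift along the world's x, y, z in m, then the turn, a rotation vector about the world's x, y, z in degrees. In form: [[[tx, ty, tz, ax, ay, az], ...]]. A call has 1 to 20 rows; each row shifts and turns the commanded pose from where the row before left it; what a row does not reach is not made up. A row lasts 1/12 s, in which the tool goes at most 41.7 mm and 7.16 degrees, less where a joint would pass 70% of its speed; a pose out of reach is approached as far as the arm can. A call is refused whole if a number of a shift passes 0.0417 or a number of a turn 7.16, either way. A call with a gripper value outside its range is refused whole. OPENING is the opening, from 0 (shut) to 1 (fully open), set as the call begins (- or left out, the last holds). The fingers move at their own pace and stop on an object; the grip force is fixed at half the most. Time passes only in rows, so rows that do not move let the fingers close. It gives the time, the measured TCP pose, the force, the opening and the grip force at its end, in the units of the state.
- state(): the state, without advancing time (a new reading comes with each control period).
- grab_frame(name): name is "scene" or "side" or "wrist"; returns (picture, depth): 400x640x3 uint8, blue, green, red; 400x640 float32, m along the optical axis (not along the pixel's ray), 0 where there is no reading.
- camera_info(name): a dict with "fx", "fy", "cx", "cy" (pixels), "T" (4x4, takes a point from camera to world coordinates). Camera axes: x right, y up, looking along -z (the intrinsics and any distortion apply to the point x, -y, -z); pixel columns grow to the right and rows downward; lengths in m; the calibration is good to about 2 mm. The wrist camera is an equidistant fisheye: a pixel r from the principal point sees the ray r / f radians off the axis. A picture is of the moment at which its call begins: read the wrist's pose just before it. camera_info takes no time and is no camera call; for the wrist camera it gives the pose at the moment of the call.
- job_done(): hands the job in; it is judged then, once.
Trained networks look in the newest picture that a camera, given by its name, has taken for a name from the list of things; names that differ only in an ending like _2 or _b are one class to them, and where a whole thing is asked for, a point or a joint stands for the part that bears it (a point fixed in the world has none). Each returns a list of dicts, best first, with "conf" (0 to 1); they miss things now and then, are a little off and sometimes report something else, mostly with a low value. They report only what shows in the picture. A call takes as long as a camera call. They do not tell look-alikes from the thing itself.
- spot_in(camera, thing): "box" ([left, top, width, height] in pixels, round what is visible of it).
- masks_of(camera, thing): "region" (400x640 bool, what is visible of it) and "box" ([left, top, width, height] in pixels, round what is visible of it).
- pinpoint(camera, thing): "position" ([column, row] in pixels: a listed point, or the origin of a listed thing).
The state is a dict: "time": time; "joint_pos": joint angles; "joint_vel": joint speeds; "joint_efforts": joint torques, N m; "tool_pos": TCP position; "tool_rot": TCP orientation; "contact_force": force on the tool from outside, world axes, zero at the start; "ft_torque": the same for the moment, N m; "gripper_width": opening from 0.0 (shut) to 1.0 (fully open); "grasp_force": force on a finger pad.
Only numpy, scipy, OpenCV 4.12 (cv2) and the standard library are available. Lean on these libraries where they do the work, as an engineer would, in place of code of your own. Each camera call takes 0.05 s, during which the arm holds its last target. There are 200 camera calls.

### The job

Finish this bearing kit: first move the two aluminium castings from the machine's catch tray into the blue tote, lowering them in rather than dropping them. Then lift the white dish straight off its pedestal and, keeping it level and the loose steel ball centred in it, give it a quarter turn so that its red tag faces straight at the inspection camera's lens, at lens height and still above the pedestal. Finish while holding it there in the gripper, and leave the brass offcut in the tray and everything else on the bench undisturbed.

Things in the scene. Friction and masses are not known exactly. Their poses are not given: they have to be found in the camera images.
- tray: fixed open dark steel catch tray, 230 (its x) x 250 (its y) x 30 mm high, walls and floor 4 mm; origin under its centre, z up
- casting1_mid (a point): first aluminium bearing casting, 160 g nominal (mass varies): foot 56 (x) x 34 (y) x 14 mm with a round boss 34 mm in diameter on top, 40 mm tall in all; this point is its centre, 20 mm above its underside; x along the foot, z up. Grip it across y (34 mm). It stands upright in the catch tray, on the half towards the tray's +y
- casting2_mid (a point): second aluminium bearing casting, just like the first, on the half towards the tray's -y
- casting1: the first casting; origin at the centre of its underside
- casting2: the second casting; origin at the centre of its underside
- offcut: loose brass bar offcut, 20 x 60 x 20 mm (long in its y), lying in the far part of the tray; stays there; origin at the centre of its underside
- tote: fixed open blue plastic tote, 200 (its x) x 170 (its y) x 65 mm high, walls and floor 5 mm; origin under its centre, z up
- stand: fixed inspection stand: yellow base plate 120 x 8 mm from x = -70 to +170; steel pedestal, 48 mm diameter, flat top 28 mm above the bench; small black camera on a post at +x (lens front at x = 115, back at 164, 50 wide, top at 100 mm height), looking along -x over the pedestal. Origin on the pedestal's axis at bench level; x points from pedestal to camera, z up
- lens (a point): centre of the camera's lens front, 80 mm above the bench
- dish_mid (a point): centre of the white octagonal dish, 15 mm above its underside: 60 mm across flats, 30 mm tall, wall 4 mm, 150 g, loose on the pedestal. x points to the red tag, z up. Flats face along x, y and both diagonals: grip from above across y or a diagonal (60 mm), level with this point. At the start the tag is about a quarter turn anticlockwise, seen from above, from the camera's direction
- dish: the dish; origin at the centre of its underside, axes as dish_mid. Its black floor is dished: 10 mm above the underside in the middle, sloping up at 4, then 12 degrees
- tag (a point): centre of the outer face of the dish's red tag, a block 12 mm (out) x 18 x 16 mm high on one flat; the point is 42 mm out along the dish's x and 13 mm above its underside
- ball_center (a point): centre of the loose steel ball, 20 mm in diameter, 33 g, resting in the middle of the dish, its centre 20 mm above the dish's underside; it rolls freely in the dish
- spanner: steel spanner, 170 mm, lying near the bench's right side; leave alone; origin on its underside
- screwdriver: screwdriver, 180 mm, lying near the bench's right side; leave alone; origin on its underside
- jar: amber jar with yellow cap, 60 mm diameter, 80 mm tall; leave alone; origin under its centre
- spacer: steel spacer ring, 60 mm diameter, 18 mm tall; leave alone; origin under its centre
- can: steel can with green band, 66 mm diameter, 90 mm tall; leave alone; origin under its centre
Not all that is in view belongs to the job. Leave any green look-alike of the dish alone.

How it is judged:
By the outcome, as a careful person would: the job done as asked, in the order asked, and still so for the second after the job is handed in, while the arm keeps its last pose, push and grip.
It also fails if it takes over 72 s, if anything falls off the work surface, if the arm or the gripper's body presses on something with over 40 N, if the wrist force passes 120 N, or if a joint passes its speed limit or range.

## Working session

There is one attempt and no reset: what is moved stays moved. The work goes in short steps, Python scripts to look and compute and a shell command to move; the robot and the scene stay as the last step left them, time stands still between calls to the robot, and variables do not carry over. Pictures are saved under pics/ and viewed, at most 10 in all, crops included, and the job is handed in when it is done.

```bash
mkdir -p pics
cat > h.py <<'E'
import numpy as np, cv2
from plant import *
def grab(cam):
    info=camera_info(cam); im,d=grab_frame(cam); return info,im,d
def world(info,cam,u,v,depth=None,z=None):
    x=(u-info["cx"])/info["fx"]; y=(v-info["cy"])/info["fy"]
    if cam=="wrist":
        r=np.hypot(x,y); s=np.tan(r)/r if r>1e-9 else 1; x*=s;y*=s
    T=np.array(info["T"]); ray=T[:3,:3]@np.array([x,-y,-1.]); o=T[:3,3]
    if z is not None: depth=(z-o[2])/ray[2]
    return o+ray*depth
def med(d,u,v,k=2):
    p=d[int(v)-k:int(v)+k+1,int(u)-k:int(u)+k+1]; p=p[p>0]; return float(np.median(p)) if p.size else 0
E
python3 - <<'E'
from h import *
s=state();print(s["time"],s["tool_pos"],s["tool_rot"])
for c in ["scene","side"]:
    i,im,d=grab(c); cv2.imwrite(f"pics/{c}0.png",im); print(c,np.round(i["T"],3).tolist(),i["fx"], [k for k in i])
    for t in ["tray","casting1_mid","casting2_mid","offcut","tote","stand","lens","dish_mid","tag","ball_center"]:
        for p in pinpoint(c,t)[:3]:
            u,v=p["position"]; 
            dd=med(d,u,v) if 2<u<637 and 2<v<397 else 0
            print(t,round(p["conf"],2),round(u),round(v),np.round(world(i,c,u,v,dd),3) if dd else None)
E
```

```text
0.0 [ 0.25110314 -0.57165503  0.23004015] [-1.03901555e-03  9.78674454e-01  2.05414762e-01 -9.17625056e-05]
scene [[-0.131, -0.808, 0.575, 1.483], [0.991, -0.113, 0.068, 0.009], [0.011, 0.579, 0.816, 1.343], [0.0, 0.0, 0.0, 1.0]] 518.3401996184965 ['fx', 'fy', 'cx', 'cy', 'T']
tray 0.72 443 216 [ 0.513  0.306 -0.001]
casting1_mid 0.76 462 212 [0.514 0.357 0.032]
casting2_mid 0.47 424 201 [0.492 0.24  0.038]
casting2_mid 0.35 339 203 [ 0.547 -0.021  0.05 ]
offcut 0.62 436 235 [0.603 0.28  0.022]
offcut 0.19 255 185 [ 0.476 -0.301  0.001]
tote 0.8 253 184 [ 0.476 -0.308  0.003]
stand 0.91 342 204 [ 0.547 -0.014  0.051]
lens 0.89 343 221 [ 0.639 -0.003  0.092]
lens 0.65 341 200 [ 0.531 -0.018  0.044]
dish_mid 0.9 340 199 [ 0.527 -0.021  0.043]
dish_mid 0.58 340 169 [ 0.375 -0.033  0.008]
tag 0.6 356 200 [0.499 0.029 0.012]
tag 0.51 341 159 [ 0.323 -0.034 -0.001]
tag 0.38 196 202 [ 0.569 -0.474  0.002]
ball_center 0.54 342 198 [ 0.528 -0.014  0.05 ]
side [[-0.99, 0.098, -0.1, 0.429], [-0.14, -0.707, 0.694, 0.82], [-0.003, 0.701, 0.713, 1.015], [0.0, 0.0, 0.0, 1.0]] 479.17802504693617 ['fx', 'fy', 'cx', 'cy', 'T']
tray 0.88 315 353 [0.52  0.312 0.005]
casting1_mid 0.69 362 174 [ 0.466 -0.307  0.004]
casting1_mid 0.59 322 372 [0.496 0.371 0.043]
casting1_mid 0.25 331 330 [0.49  0.267 0.036]
casting2_mid 0.88 335 329 [0.48  0.267 0.042]
casting2_mid 0.38 324 378 [0.491 0.379 0.036]
offcut 0.8 282 336 [0.597 0.291 0.023]
tote 0.73 360 175 [ 0.47  -0.298  0.006]
tote 0.65 245 251 [0.741 0.066 0.031]
stand 0.58 337 241 [0.506 0.011 0.043]
lens 0.64 292 222 [ 0.629 -0.009  0.078]
dish_mid 0.67 388 245 [ 0.371 -0.023  0.011]
dish_mid 0.56 332 236 [ 0.52  -0.007  0.044]
dish_mid 0.55 319 374 [0.5   0.377 0.044]
tag 0.67 332 248 [0.519 0.008 0.012]
tag 0.66 403 243 [ 0.329 -0.046 -0.   ]
ball_center 0.63 332 233 [ 0.521 -0.01   0.049]
```

Run:
```python
import cv2
a=cv2.imread("pics/scene0.png"); b=cv2.imread("pics/side0.png")
cv2.imwrite("pics/scene0c.png",cv2.resize(a[120:320,150:550],(800,400)))
cv2.imwrite("pics/side0c.png",cv2.resize(b[130:400,190:460],(600,600)))
```

```text
(no output)
```

View pics/scene0c.png

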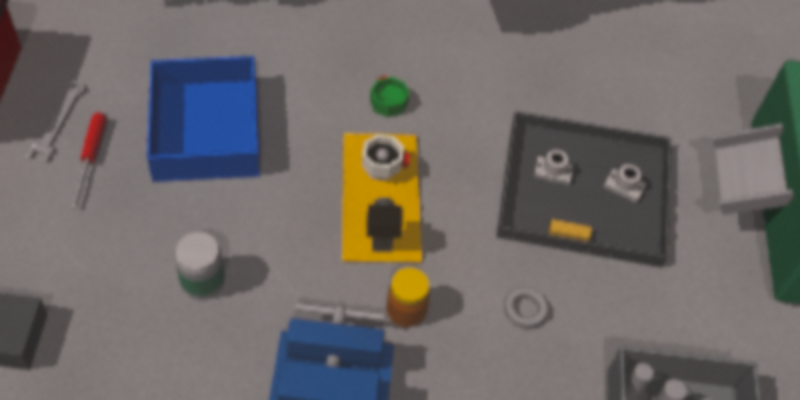

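View pics/side0c.png

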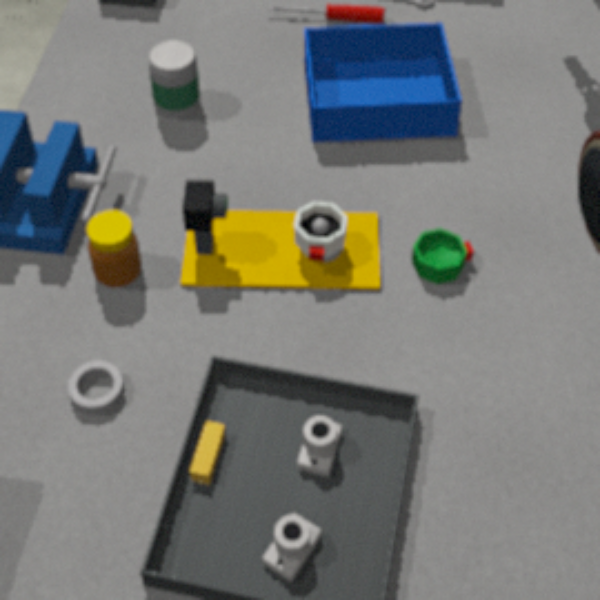

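The scene view shows the tray with castings at about (462,212) and (424,201), the offcut at (436,235), and the tote at (253,184). The white dish with its ball is at (340,199), its tag facing +y, and the camera is at (343,221). The green look-alike is at (345,168). I'll move above the tray for a close look.

```bash
python3 -m handwheel '[[[0.012,0.04,0.003,0,0,0],[0.012,0.04,0.003,0,0,0],[0.012,0.04,0.003,0,0,0],[0.012,0.04,0.003,0,0,0],[0.012,0.04,0.003,0,0,0],[0.012,0.04,0.003,0,0,0],[0.012,0.04,0.003,0,0,0],[0.012,0.04,0.003,0,0,0],[0.012,0.04,0.003,0,0,0],[0.012,0.04,0.003,0,0,0],[0.012,0.04,0.003,0,0,0],[0.012,0.04,0.003,0,0,0],[0.012,0.04,0.003,0,0,0],[0.012,0.04,0.003,0,0,0],[0.012,0.04,0.003,0,0,0],[0.012,0.04,0.003,0,0,0],[0.012,0.04,0.003,0,0,0],[0.012,0.04,0.003,0,0,0],[0.012,0.04,0.003,0,0,0],[0.012,0.04,0.003,0,0,0]]]'
python3 -m handwheel '[[[0.005,0.04,0,0,0,-6],[0.005,0.03,0,0,0,-6],[0,0,0,0,0,-6],[0,0,0,0,0,-6],[0,0,0,0,0,0],[0,0,0,0,0,0]]]' 1
python3 - <<'E'
from h import *
s=state();print(s["time"],s["tool_pos"],s["tool_rot"],s["joint_pos"])
c="wrist"
i,im,d=grab(c); cv2.imwrite("pics/w1.png",im); print(np.round(i["T"],3).tolist(),i["fx"])
for t in ["tray","casting1_mid","casting2_mid","casting1","casting2","offcut"]:
    for p in pinpoint(c,t)[:3]:
        u,v=p["position"]; dd=med(d,u,v) if 2<u<637 and 2<v<397 else 0
        zz={"tray":0.004,"offcut":.004,"casting1":.004,"casting2":.004}.get(t,.024)
        print(t,round(p["conf"],2),round(u),round(v),np.round(world(i,c,u,v,z=zz),3))
E
```

```text
time: 2.77
tool_pos: [0.4902, 0.2263, 0.2913]
tool_rot: [0.0, 0.979, 0.206, 0.0]
contact_force: [0.8, -0.3, 0.7]
gripper_width: 0.999
grasp_force: 0.0
time: 3.27
tool_pos: [0.5001, 0.294, 0.291]
tool_rot: [0.0, 1.0, -0.001, -0.0]
contact_force: [-0.5, 0.3, 0.2]
gripper_width: 0.998
grasp_force: 0.0
3.2667 [0.50009914 0.29398242 0.2909504 ] [ 1.94837795e-05  9.99999354e-01 -1.13536849e-03 -5.74460937e-05] [ 4.03173270e-01 -8.22125739e-02  1.64777970e+00  9.37101096e-06
  1.57614648e+00  1.97624038e+00]
[[-0.001, 0.946, 0.326, 0.584], [-1.0, -0.001, -0.001, 0.293], [-0.0, -0.326, 0.946, 0.433], [0.0, 0.0, 0.0, 1.0]] 309.70691628693146
tray 0.8 307 149 [0.509 0.304 0.004]
casting1_mid 0.97 261 158 [0.501 0.367 0.024]
casting2_mid 0.61 347 167 [0.487 0.251 0.024]
casting1 0.73 263 158 [0.496 0.368 0.004]
casting1 0.65 349 164 [0.487 0.246 0.004]
casting2 0.73 263 158 [0.496 0.368 0.004]
casting2 0.65 349 164 [0.487 0.246 0.004]
```

View pics/w1.png

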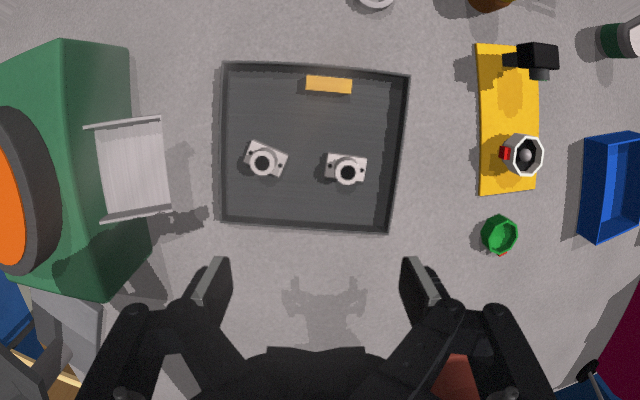

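The wrist view shows both castings clearly, at (263,160) with its foot tilted, and at (347,168). I'll work out the foot yaw from masks and depth.

```bash
cat > cast.py <<'E'
from h import *
def casts(c="wrist",which=("casting1","casting2")):
    i,im,d=grab(c); out=[]
    seen=[]
    for t in which:
        for m in masks_of(c,t)[:3]:
            b=m["box"]; 
            if m["conf"]<.3 or any(abs(b[0]-q[0])<15 and abs(b[1]-q[1])<15 for q in seen): continue
            seen.append(b)
            vs,us=np.nonzero(m["region"]); P=np.array([world(i,c,u,v,d[v,u]) for u,v in zip(us,vs) if d[v,u]>0])
            f=P[(P[:,2]>.011)&(P[:,2]<.024)]; top=P[P[:,2]>.037]
            fm=np.median(f[:,2]) if len(f) else 0
            r=cv2.minAreaRect((f[:,:2]*1000).astype(np.float32)) if len(f)>5 else None
            e,V=np.linalg.eigh(np.cov(f[:,:2].T)) if len(f)>5 else (0,np.eye(2))
            ang=np.degrees(np.arctan2(V[1,-1],V[0,-1]))
            (tc,tr)=cv2.minEnclosingCircle((top[:,:2]*1000).astype(np.float32)) if len(top)>5 else (None,None)
            print(t,round(m["conf"],2),b,"n",len(P),len(f),len(top),"foot",r and np.round(r[0]+r[1]+(r[2],),1),"pca",round(ang,1),np.sqrt(e)*1000,"boss",tc,tr,"ztop",np.percentile(P[:,2],95),fm)
    return i,im,d
if __name__=="__main__":
    casts()
E
python3 cast.py
```

```text
casting1 0.88 [246.5, 141.5, 45.9, 36.1] n 1041 468 515 foot [498.7 362.4  55.9  34.5  64.4] pca 62.1 [10.09363435 20.03278676] boss (498.1664733886719, 362.79180908203125) 17.272499084472656 ztop 0.04515267340787954 0.01766747135907687
casting1 0.65 [326.8, 151.8, 40.2, 35.4] n 1076 467 524 foot [485.4 251.9  57.2  34.8  84. ] pca 87.9 [10.30719287 20.40967387] boss (485.4744567871094, 251.5959930419922) 17.445884704589844 ztop 0.044968757166688605 0.017580023100094766
casting1 0.63 [304.0, 74.0, 47.1, 21.8] n 679 416 0 foot [598.6 276.5  59.9  20.   85.8] pca 85.6 [ 5.6724694  17.10662393] boss None None ztop 0.02530244553584914 0.023352025529222442
```

```bash
python3 -m handwheel '[[[-0.001,0.01,0,0,0,7.1],[-0.001,0.01,0,0,0,7.1],[0,0.01,0,0,0,7.1],[0,0.01,0,0,0,7.1],[0,0.01,0,0,0,7.1],[0,0.01,0,0,0,7.1],[0,0.009,-0.03,0,0,7.1],[0,0,-0.036,0,0,7.1],[0,0,-0.036,0,0,7.1],[0,0,-0.036,0,0,0],[0,0,-0.036,0,0,0],[0,0,-0.036,0,0,0],[0,0,-0.036,0,0,0],[0,0,-0.02,0,0,0],[0,0,-0.01,0,0,0],[0,0,-0.008,0,0,0],[0,0,0,0,0,0],[0,0,0,0,0,0]]]' 1
python3 -m handwheel '[[[0,0,0,0,0,0],[0,0,0,0,0,0],[0,0,0,0,0,0],[0,0,0,0,0,0],[0,0,0,0,0,0],[0,0,0,0,0,0],[0,0,0,0,0,0],[0,0,0,0,0,0],[0,0,0,0,0,0]]]' 0
```

```text
time: 5.27
tool_pos: [0.4992, 0.3635, 0.0084]
tool_rot: [0.0, 0.85, 0.527, 0.001]
contact_force: [1.3, 0.2, -0.2]
gripper_width: 1.002
grasp_force: 0.0
time: 6.02
tool_pos: [0.4989, 0.3633, 0.0081]
tool_rot: [0.0, 0.85, 0.527, 0.001]
contact_force: [-0.1, -1.0, 5.5]
gripper_width: 0.384
grasp_force: 60.1
```

```bash
python3 -m handwheel '[[[0,0,0.015,0,0,0],[0,0,0.03,0,0,0],[0,0,0.036,0,0,0],[0,0,0.036,0,0,0],[0,0,0.036,0,0,0],[0,0,0.036,0,0,0]]]'
python3 - <<'E'
from h import *
for c in ["scene","side"]:
    i,im,d=grab(c)
    for m in masks_of(c,"tote")[:1]:
        vs,us=np.nonzero(m["region"]); P=np.array([world(i,c,u,v,d[v,u]) for u,v in zip(us,vs) if d[v,u]>0])
        for lo,hi in [(.055,.075),(-.003,.012)]:
            f=P[(P[:,2]>lo)&(P[:,2]<hi)]
            print(c,m["conf"],len(f),cv2.minAreaRect((f[:,:2]*1000).astype(np.float32)))
E
```

```text
time: 6.52
tool_pos: [0.4972, 0.3624, 0.1964]
tool_rot: [-0.0, 0.85, 0.527, -0.001]
contact_force: [1.8, 0.8, -1.1]
gripper_width: 0.381
grasp_force: 59.7
side 0.2 0 ((0.0, 0.0), (0.0, 0.0), 0.0)
side 0.2 13 ((480.9711608886719, 278.57000732421875), (25.52884864807129, 10.38691234588623), 15.557814598083496)
```

Run:
```python
from h import *
for c in ["scene","side"]:
    i,im,d=grab(c)
    hsv=cv2.cvtColor(im,cv2.COLOR_BGR2HSV); M=(hsv[...,0]>100)&(hsv[...,0]<130)&(hsv[...,1]>120)&(d>0)
    vs,us=np.nonzero(M); P=np.array([world(i,c,u,v,d[v,u]) for u,v in zip(us,vs)])
    P=P[(abs(P[:,0]-.475)<.2)&(abs(P[:,1]+.305)<.2)&(P[:,2]<.09)]
    for lo,hi in [(.056,.075),(-.003,.012),(-.1,.1)]:
        f=P[(P[:,2]>lo)&(P[:,2]<hi)]
        print(c,len(f),np.round(np.hstack([np.ravel(k) for k in cv2.minAreaRect((f[:,:2]*1000).astype(np.float32))]),1))
```

```text
scene 390 [ 477.  -310.6  207.1  169.5   11.6]
scene 1769 [ 474.9 -311.9  205.4  160.8   12. ]
scene 3157 [ 477.1 -310.5  209.6  169.7   11.6]
side 310 [ 473.3 -310.9  199.1  173.    12.1]
side 968 [ 475.2 -348.3  188.2  104.9   13.2]
side 1983 [ 473.6 -312.2  199.2  175.6   12.1]
```

```bash
python3 -m handwheel '[[[0,-0.02,0,0,0,-3],[0.001,-0.03,0,0,0,-5],[0.001,-0.038,0,0,0,-5],[0.001,-0.038,0,0,0,-5],[0.001,-0.038,0,0,0,-5],[0.001,-0.038,0,0,0,-5],[0.001,-0.038,0,0,0,-5],[0.001,-0.038,0,0,0,-5],[0.002,-0.038,0,0,0,-5],[0.002,-0.038,0,0,0,-5],[0.002,-0.038,0,0,0,-4],[0.002,-0.038,0,0,0,0],[0.002,-0.038,0,0,0,0],[0.002,-0.038,0,0,0,0],[0.002,-0.038,0,0,0,0],[0.002,-0.038,0,0,0,0],[0,-0.038,0,0,0,0],[0,-0.03,0,0,0,0],[0,-0.015,0,0,0,0],[0,0,0,0,0,0]]]'
python3 - <<'E'
from h import *
s=state(); print(s["tool_pos"])
i,im,d=grab("wrist"); cv2.imwrite("pics/w2.png",im)
E
```

```text
time: 8.48
tool_pos: [0.5197, -0.3041, 0.1932]
tool_rot: [-0.001, 0.995, 0.099, -0.002]
contact_force: [-0.2, 0.7, -0.4]
gripper_width: 0.385
grasp_force: 59.8
[ 0.51972005 -0.3041462   0.1931918 ]
```

View pics/w2.png

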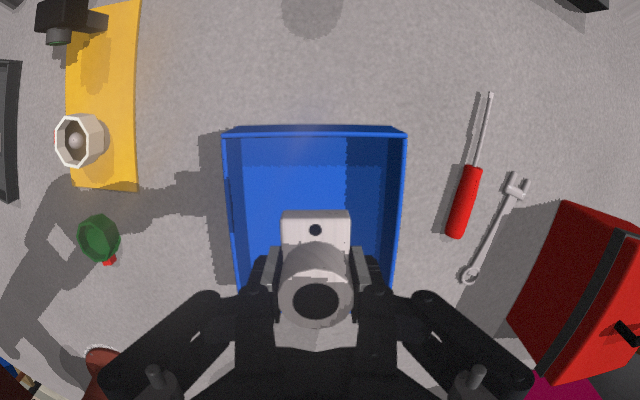

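The wrist view shows the casting held upright over the tote (222–405 columns) and squared with it. I'll lower it in.

```bash
python3 -m handwheel '[[[0,0,-0.02,0,0,0],[0,0,-0.036,0,0,0],[0,0,-0.036,0,0,0],[0,0,-0.036,0,0,0],[0,0,-0.025,0,0,0],[0,0,-0.015,0,0,0],[0,0,-0.008,0,0,0],[0,0,-0.004,0,0,0],[0,0,-0.002,0,0,0],[0,0,0,0,0,0],[0,0,0,0,0,0]]]'
```

```text
time: 9.45
tool_pos: [0.5222, -0.3025, 0.0156]
tool_rot: [0.001, 0.995, 0.101, 0.001]
contact_force: [-0.8, -0.4, -0.8]
gripper_width: 0.381
grasp_force: 59.8
```

```bash
python3 -m handwheel '[[[0,0,-0.002,0,0,0],[0,0,-0.002,0,0,0],[0,0,-0.001,0,0,0],[0,0,0,0,0,0]]]'; python3 -m handwheel '[[[0,0,-0.001,0,0,0],[0,0,0,0,0,0],[0,0,0,0,0,0]]]'
```

```text
time: 9.78
tool_pos: [0.5212, -0.3022, 0.0091]
tool_rot: [0.0, 0.995, 0.101, 0.0]
contact_force: [-0.3, 0.5, -0.7]
gripper_width: 0.383
grasp_force: 60.0
time: 10.03
tool_pos: [0.5213, -0.3023, 0.0091]
tool_rot: [0.0, 0.995, 0.101, -0.0]
contact_force: [-2.4, 2.0, 5.2]
gripper_width: 0.385
grasp_force: 60.5
```

```bash
python3 -m handwheel '[[[0,0,0,0,0,0],[0,0,0,0,0,0],[0,0,0,0,0,0],[0,0,0,0,0,0],[0,0,0,0,0,0],[0,0,0.01,0,0,0],[0,0,0.02,0,0,0],[0,0,0.035,0,0,0],[0,0,0.035,0,0,0],[0,0,0.035,0,0,0],[0,0,0.035,0,0,0],[0,0,0.015,0,0,0]]]' 0.8
python3 -m handwheel '[[[-0.002,0.02,0,0,0,5],[-0.002,0.03,0,0,0,5],[-0.002,0.036,0,0,0,5],[-0.002,0.036,0,0,0,5],[-0.002,0.036,0,0,0,5],[-0.002,0.036,0,0,0,5],[-0.002,0.036,0,0,0,5],[-0.002,0.036,0,0,0,5],[-0.002,0.036,0,0,0,5],[-0.002,0.036,0,0,0,5],[-0.002,0.036,0,0,0,5],[-0.002,0.036,0,0,0,5],[-0.002,0.036,0,0,0,5],[-0.002,0.036,0,0,0,5],[-0.002,0.036,0,0,0,4],[-0.002,0.036,0,0,0,0],[-0.002,0,0,0,0,0],[-0.002,0,0,0,0,0],[0,0,0,0,0,0]]]' 1
python3 cast.py
```

```text
time: 11.03
tool_pos: [0.5231, -0.3035, 0.2003]
tool_rot: [0.003, 0.995, 0.101, 0.003]
contact_force: [0.8, -0.4, 0.7]
gripper_width: 0.803
grasp_force: 0.0
time: 12.62
tool_pos: [0.4848, 0.2517, 0.1934]
tool_rot: [0.0, 0.734, 0.68, -0.0]
contact_force: [0.1, -0.8, -0.5]
gripper_width: 0.998
grasp_force: 0.0
casting1 0.97 [300.8, 146.6, 32.4, 54.4] n 1683 646 901 foot [485.  252.3  55.6  34.   82.9] pca 81.3 [10.92018839 17.93468203] boss (484.94573974609375, 252.18142700195312) 17.240110397338867 ztop 0.04499284637885416 0.017676117641200695
```

```bash
python3 -m handwheel '[[[0,0,-0.02,0,0,-2.5],[0,0,-0.036,0,0,0],[0,0,-0.036,0,0,0],[0,0,-0.036,0,0,0],[0,0,-0.03,0,0,0],[0,0,-0.015,0,0,0],[0,0,-0.008,0,0,0],[0,0,-0.004,0,0,0],[0,0,0,0,0,0],[0,0,0,0,0,0]]]' 1
python3 -m handwheel '[[[0,0,0,0,0,0],[0,0,0,0,0,0],[0,0,0,0,0,0],[0,0,0,0,0,0],[0,0,0,0,0,0],[0,0,0,0,0,0],[0,0,0,0,0,0],[0,0,0,0,0,0],[0,0,0,0,0,0]]]' 0
```

```text
time: 13.6
tool_pos: [0.4865, 0.252, 0.0095]
tool_rot: [0.0, 0.749, 0.663, 0.001]
contact_force: [-0.4, 0.2, 0.3]
gripper_width: 0.996
grasp_force: 0.0
time: 14.35
tool_pos: [0.4859, 0.2522, 0.0089]
tool_rot: [0.0, 0.748, 0.663, 0.001]
contact_force: [0.6, 1.3, 5.3]
gripper_width: 0.379
grasp_force: 60.2
```

```bash
python3 -m handwheel '[[[0,0,0.015,0,0,0],[0,0,0.03,0,0,0],[0,0,0.036,0,0,0],[0,0,0.036,0,0,0],[0,0,0.036,0,0,0],[0,0,0.032,0,0,0]]]'
python3 -m handwheel '[[[0,-0.02,0,0,0,-3],[-0.003,-0.03,0,0,0,-5],[-0.003,-0.035,0,0,0,-5],[-0.003,-0.035,0,0,0,-5],[-0.003,-0.035,0,0,0,-5],[-0.003,-0.035,0,0,0,-5],[-0.003,-0.035,0,0,0,-5],[-0.003,-0.035,0,0,0,-5],[-0.003,-0.035,0,0,0,-5],[-0.003,-0.035,0,0,0,-5],[-0.003,-0.035,0,0,0,-5],[-0.003,-0.035,0,0,0,-5],[-0.003,-0.035,0,0,0,-5],[-0.003,-0.035,0,0,0,-5],[-0.003,-0.035,0,0,0,-3],[-0.004,-0.035,0,0,0,0],[-0.004,-0.03,0,0,0,0],[-0.004,-0.003,0,0,0,0],[0,0,0,0,0,0]]]'
python3 - <<'E'
from h import *
s=state(); print(s["tool_pos"])
i,im,d=grab("wrist"); cv2.imwrite("pics/w3.png",im)
E
```

```text
time: 14.85
tool_pos: [0.4846, 0.2517, 0.1942]
tool_rot: [-0.0, 0.748, 0.663, -0.0]
contact_force: [1.6, 0.3, -0.7]
gripper_width: 0.381
grasp_force: 59.7
time: 16.43
tool_pos: [0.4298, -0.322, 0.1916]
tool_rot: [-0.001, 0.995, 0.104, -0.001]
contact_force: [0.1, 0.5, -1.0]
gripper_width: 0.385
grasp_force: 60.0
[ 0.4298206  -0.32200216  0.19159312]
```

View pics/w3.png

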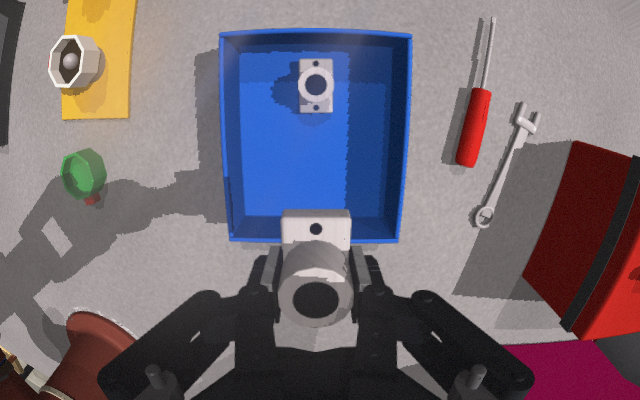

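The wrist view shows casting 1 upright in the tote at (316,85), with the second casting held over the near part. I'll check the near-wall clearance numerically.

Run:
```python
from h import *
c="wrist"
i,im,d=grab(c)
for u,vv in [(270,range(30,245,8)),(330,range(30,60,4))]:
    for v in vv: print(u,v,np.round(world(i,c,u,v,med(d,u,v,0)),3) if d[v,u]>0 else 0, end=' ; ')
    print()
```

```text
270 30 [ 0.561 -0.253  0.064] ; 270 38 [ 0.557 -0.252  0.046] ; 270 46 [ 0.555 -0.246  0.005] ; 270 54 [ 0.546 -0.248  0.004] ; 270 62 [ 0.538 -0.25   0.006] ; 270 70 [ 0.529 -0.251  0.004] ; 270 78 [ 0.521 -0.253  0.006] ; 270 86 [ 0.512 -0.255  0.005] ; 270 94 [ 0.504 -0.256  0.004] ; 270 102 [ 0.496 -0.258  0.005] ; 270 110 [ 0.487 -0.26   0.006] ; 270 118 [ 0.479 -0.261  0.005] ; 270 126 [ 0.47  -0.263  0.005] ; 270 134 [ 0.462 -0.265  0.006] ; 270 142 [ 0.453 -0.266  0.005] ; 270 150 [ 0.444 -0.268  0.003] ; 270 158 [ 0.435 -0.269  0.003] ; 270 166 [ 0.427 -0.271  0.006] ; 270 174 [ 0.417 -0.272  0.004] ; 270 182 [ 0.409 -0.274  0.004] ; 270 190 [ 0.4   -0.276  0.005] ; 270 198 [ 0.39  -0.277  0.006] ; 270 206 [ 0.381 -0.279  0.005] ; 270 214 [ 0.37  -0.28   0.004] ; 270 222 [ 0.37  -0.283  0.024] ; 270 230 [ 0.371 -0.286  0.046] ; 270 238 [ 0.371 -0.288  0.063] ; 
330 30 [ 0.571 -0.304  0.066] ; 330 34 [ 0.568 -0.305  0.062] ; 330 38 [ 0.568 -0.305  0.043] ; 330 42 [ 0.568 -0.306  0.022] ; 330 46 [ 0.567 -0.307  0.005] ; 330 50 [ 0.563 -0.308  0.004] ; 330 54 [ 0.558 -0.309  0.004] ; 330 58 [ 0.554 -0.31   0.004] ;
```

```bash
python3 -m handwheel '[[[0,0,-0.02,0,0,0],[0,0,-0.036,0,0,0],[0,0,-0.036,0,0,0],[0,0,-0.036,0,0,0],[0,0,-0.025,0,0,0],[0,0,-0.015,0,0,0],[0,0,-0.008,0,0,0],[0,0,-0.004,0,0,0],[0,0,0,0,0,0],[0,0,0,0,0,0]]]'
```

```text
time: 17.37
tool_pos: [0.4321, -0.3214, 0.0143]
tool_rot: [0.001, 0.994, 0.106, 0.001]
contact_force: [-0.2, 0.9, -0.6]
gripper_width: 0.387
grasp_force: 60.0
```

```bash
python3 -m handwheel '[[[0,0,-0.002,0,0,0],[0,0,-0.002,0,0,0],[0,0,0,0,0,0],[0,0,0,0,0,0]]]'
```

```text
time: 17.7
tool_pos: [0.4318, -0.3217, 0.0099]
tool_rot: [0.001, 0.994, 0.105, 0.001]
contact_force: [1.2, -0.6, 0.6]
gripper_width: 0.388
grasp_force: 60.2
```

```bash
python3 -m handwheel '[[[0,0,-0.001,0,0,0],[0,0,0,0,0,0],[0,0,0,0,0,0]]]'
```

```text
time: 17.95
tool_pos: [0.4318, -0.3217, 0.0098]
tool_rot: [0.0, 0.994, 0.105, 0.0]
contact_force: [-2.0, 1.7, 8.8]
gripper_width: 0.381
grasp_force: 61.1
```

```bash
python3 -m handwheel '[[[0,0,0,0,0,0],[0,0,0,0,0,0],[0,0,0,0,0,0],[0,0,0,0,0,0],[0,0,0,0,0,0],[0,0,0.01,0,0,0],[0,0,0.02,0,0,0],[0,0,0.035,0,0,0],[0,0,0.035,0,0,0],[0,0,0.035,0,0,0],[0,0,0.035,0,0,0],[0,0,0.025,0,0,0]]]' 0.8
python3 -m handwheel '[[[0.007,0.01,0,0,0,6],[0.007,0.02,0,0,0,6],[0.007,0.02,0,0,0,6],[0.007,0.02,0,0,0,6],[0.007,0.02,0,0,0,6],[0.007,0.02,0,0,0,6],[0.007,0.02,0,0,0,6],[0.007,0.02,0,0,0,6],[0.007,0.02,0,0,0,6],[0.007,0.02,0,0,0,6],[0.007,0.02,0,0,0,6],[0.007,0.015,0,0,0,6],[0.003,0.005,0,0,0,6],[0,0,0,0,0,0],[0,0,0,0,0,0]]]' 1
cat > dish.py <<'E'
from h import *
def pts(P,lo,hi): return P[(P[:,2]>lo)&(P[:,2]<hi)]
def run(c):
    s=state(); print("tcp",s["time"],np.round(s["tool_pos"],4),np.round(s["tool_rot"],3))
    i,im,d=grab(c)
    for t,z in [("dish_mid",None),("tag",.041),("ball_center",.048),("lens",.08),("stand",0.008)]:
        for p in pinpoint(c,t)[:2]:
            u,v=p["position"]; print(t,round(p["conf"],2),round(u),round(v),np.round(world(i,c,u,v,z=z or .043),4))
    vs,us=np.nonzero(d>0); P=np.array([world(i,c,u,v,d[v,u]) for u,v in zip(us,vs)]); C=im[vs,us]
    hsv=cv2.cvtColor(im,cv2.COLOR_BGR2HSV)[vs,us].astype(int)
    near=np.hypot(P[:,0]-.521,P[:,1]+.012)<.06
    f=P[near&(P[:,2]>.050)&(P[:,2]<.064)&(hsv[:,1]<60)]
    if len(f): print("rim",len(f),np.round(np.median(f[:,2]),4),cv2.minEnclosingCircle((f[:,:2]*1000).astype(np.float32)),cv2.minAreaRect((f[:,:2]*1000).astype(np.float32)))
    r=P[near&((hsv[:,0]<8)|(hsv[:,0]>172))&(hsv[:,1]>130)&(P[:,2]>.03)]
    rt=r[r[:,2]>.044] if len(r) else r
    if len(rt): print("tagtop",len(rt),np.round(rt.mean(0),4),cv2.minAreaRect((rt[:,:2]*1000).astype(np.float32)))
    yl=P[(np.hypot(P[:,0]-.56,P[:,1]+.01)<.2)&(hsv[:,0]>20)&(hsv[:,0]<34)&(hsv[:,1]>130)&(abs(P[:,2]-.008)<.006)]
    if len(yl): print("plate",len(yl),cv2.minAreaRect((yl[:,:2]*1000).astype(np.float32)))
    return i,im,d,P,hsv
if __name__=="__main__":
    import sys; i,im,*_=run(sys.argv[1])
    cv2.imwrite("pics/"+sys.argv[2],im)
E
python3 dish.py wrist d1.png
```

```text
time: 18.95
tool_pos: [0.4319, -0.3218, 0.2077]
tool_rot: [0.002, 0.994, 0.105, 0.002]
contact_force: [-0.1, -0.0, 1.1]
gripper_width: 0.798
grasp_force: 0.0
time: 20.2
tool_pos: [0.5181, -0.0909, 0.2035]
tool_rot: [0.0, 0.707, 0.707, -0.0]
contact_force: [-0.7, -0.4, 0.2]
gripper_width: 0.997
grasp_force: 0.0
tcp 20.2 [ 0.5181 -0.0909  0.2035] [ 0.     0.707  0.707 -0.   ]
dish_mid 0.97 319 109 [ 0.5213 -0.0212  0.043 ]
dish_mid 0.65 188 112 [ 0.3884 -0.0194  0.043 ]
tag 0.91 313 66 [0.5159 0.0207 0.041 ]
tag 0.69 159 129 [ 0.3509 -0.0347  0.041 ]
ball_center 0.58 318 107 [ 0.521  -0.0193  0.048 ]
lens 0.98 440 99 [ 0.6293 -0.0061  0.08  ]
rim 1117 0.0575 ((518.5599975585938, -18.642751693725586), 31.947662353515625) ((518.597900390625, -18.316814422607422), (59.671287536621094, 58.92488479614258), 89.11166381835938)
tagtop 155 [0.5172 0.018  0.0487] ((518.242431640625, 17.434904098510742), (9.818774223327637, 15.987809181213379), 89.96984100341797)
plate 12355 ((565.3207397460938, -14.939033508300781), (238.43173217773438, 119.2305908203125), 6.656164646148682)
```

View pics/d1.png

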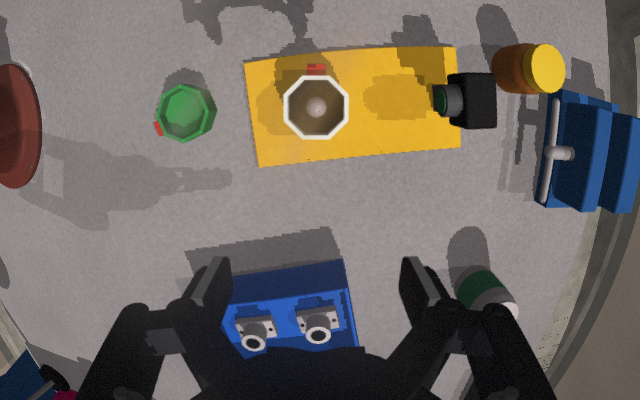

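The wrist view shows both castings upright in the tote at (255,330) and (318,325). The dish is at (317,107) with the ball centred and the tag at (316,68), and the lens is at (440,99). I'll move over the dish and re-measure from nearer.

```bash
python3 -m handwheel '[[[0,0.012,-0.01,0,0,0],[0,0.012,-0.01,0,0,0],[0,0.012,-0.01,0,0,0],[0,0.012,-0.01,0,0,0],[0,0.012,-0.01,0,0,0],[0,0.012,-0.01,0,0,0],[0,0,0,0,0,0],[0,0,0,0,0,0],[0,0,0,0,0,0]]]' 1
python3 dish.py wrist d2.png
```

```text
time: 21.25
tool_pos: [0.5185, -0.0191, 0.1433]
tool_rot: [0.0, 0.706, 0.708, 0.0]
contact_force: [0.8, -0.1, -0.0]
gripper_width: 0.996
grasp_force: 0.0
tcp 21.25 [ 0.5185 -0.0191  0.1433] [0.    0.706 0.708 0.   ]
dish_mid 0.68 319 197 [ 0.5216 -0.0187  0.043 ]
dish_mid 0.61 170 189 [ 0.3894 -0.0115  0.043 ]
tag 0.75 141 202 [ 0.3547 -0.0245  0.041 ]
tag 0.67 314 144 [0.5169 0.0252 0.041 ]
ball_center 0.67 314 197 [ 0.5175 -0.0171  0.048 ]
lens 0.88 461 198 [ 0.6294 -0.0061  0.08  ]
lens 0.16 477 346 [ 0.6907 -0.172   0.08  ]
rim 1915 0.0572 ((518.4581298828125, -18.543970108032227), 32.22899627685547) ((518.4854736328125, -18.599863052368164), (60.11799240112305, 59.619876861572266), 89.93607330322266)
tagtop 339 [0.5214 0.0159 0.0594] ((545.4886474609375, 3.914236068725586), (31.738508224487305, 75.367431640625), 80.61734771728516)
plate 13877 ((565.3102416992188, -14.3035888671875), (238.6461944580078, 119.3328857421875), 6.5667643547058105)
```

View pics/d2.png

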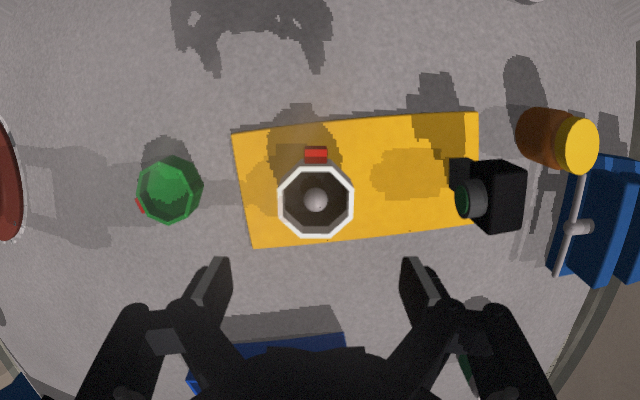

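The near view shows the dish at (315,201) with the ball centred, midway between the fingers. I'll descend.

```bash
python3 -m handwheel '[[[0,0,-0.01,0,0,0],[0,0,-0.015,0,0,0],[0,0,-0.015,0,0,0],[0,0,-0.015,0,0,0],[0,0,-0.015,0,0,0],[0,0,-0.015,0,0,0],[0,0,-0.015,0,0,0],[0,0,-0.012,0,0,0],[0,0,-0.008,0,0,0],[0,0,-0.004,0,0,0],[0,0,0,0,0,0],[0,0,0,0,0,0],[0,0,0,0,0,0]]]' 1
python3 -m handwheel '[[[0,0,0,0,0,0],[0,0,0,0,0,0],[0,0,0,0,0,0],[0,0,0,0,0,0],[0,0,0,0,0,0],[0,0,0,0,0,0]]]' 0.75
```

```text
time: 22.63
tool_pos: [0.519, -0.0192, 0.0199]
tool_rot: [0.001, 0.706, 0.708, 0.001]
contact_force: [0.7, 0.2, 0.1]
gripper_width: 0.998
grasp_force: 0.0
time: 23.13
tool_pos: [0.5181, -0.0191, 0.0191]
tool_rot: [0.0, 0.706, 0.708, 0.0]
contact_force: [0.3, 0.4, -0.2]
gripper_width: 0.748
grasp_force: 0.0
```

```bash
python3 -m handwheel '[[[0,0,0,0,0,0],[0,0,0,0,0,0],[0,0,0,0,0,0]]]' 0.725
python3 -m handwheel '[[[0,0,0,0,0,0],[0,0,0,0,0,0],[0,0,0,0,0,0]]]' 0.71
python3 -m handwheel '[[[0,0,0,0,0,0],[0,0,0,0,0,0],[0,0,0,0,0,0],[0,0,0,0,0,0],[0,0,0,0,0,0],[0,0,0,0,0,0],[0,0,0,0,0,0],[0,0,0,0,0,0]]]' 0
```

```text
time: 23.38
tool_pos: [0.5182, -0.0191, 0.019]
tool_rot: [0.0, 0.706, 0.708, 0.0]
contact_force: [0.7, -0.5, 0.6]
gripper_width: 0.724
grasp_force: 0.0
time: 23.63
tool_pos: [0.5181, -0.0191, 0.019]
tool_rot: [-0.0, 0.706, 0.708, -0.0]
contact_force: [1.1, -0.1, -0.4]
gripper_width: 0.715
grasp_force: 0.0
time: 24.3
tool_pos: [0.5184, -0.0191, 0.0193]
tool_rot: [0.0, 0.706, 0.708, 0.0]
contact_force: [-0.0, -0.6, 2.7]
gripper_width: 0.694
grasp_force: 65.0
```

```bash
python3 -m handwheel '[[[0,0,0.001,0,0,0],[0,0,0.002,0,0,0],[0,0,0.003,0,0,0],[0,0,0.004,0,0,0],[0,0,0.004,0,0,0],[0,0,0.005,0,0,0],[0,0,0.005,0,0,0],[0,0,0.004,0,0,0],[0,0,0.004,0,0,0],[0,0,0.003,0,0,0],[0,0,0.002,0,0,0],[0,0,0.001,0,0,0],[0,0,0.001,0,0,0],[0,0,0,0,0,0],[0,0,0,0,0,0],[0,0,0,0,0,0]]]'
python3 - <<'E'
from h import *
c="wrist"
i,im,d=grab(c); cv2.imwrite("pics/d3.png",im)
for t,z in [("dish_mid",.082),("tag",.08),("ball_center",.087)]:
    for p in pinpoint(c,t)[:2]:
        u,v=p["position"]; print(t,round(p["conf"],2),round(u),round(v),np.round(world(i,c,u,v,z=z),4))
cv2.imwrite("pics/d3.png",im)
E
```

```text
time: 25.63
tool_pos: [0.518, -0.0191, 0.0578]
tool_rot: [-0.0, 0.706, 0.708, -0.0]
contact_force: [-0.5, -0.4, -1.6]
gripper_width: 0.699
grasp_force: 64.8
dish_mid 0.76 316 284 [ 0.5184 -0.0186  0.082 ]
dish_mid 0.69 127 221 [0.4277 0.0117 0.082 ]
tag 0.67 96 236 [0.4023 0.001  0.08  ]
ball_center 0.88 316 289 [ 0.518  -0.0174  0.087 ]
```

View pics/d3.png

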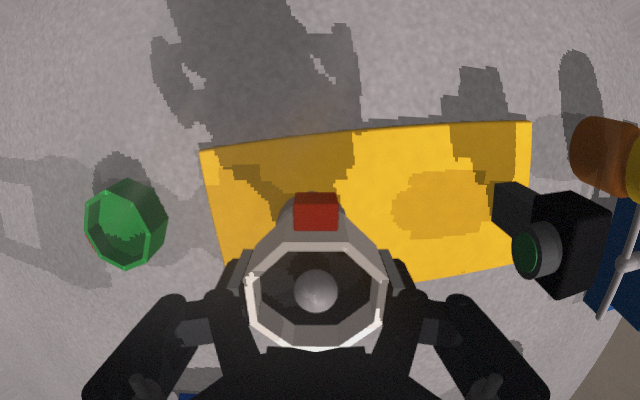

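The ball sits centred in the lifted dish at (316,290), with the tag at (316,212) in line with the tool's x. I'll turn it smoothly by about −83.5°, since the stand's yaw is 6.6° and the dish's is 90°.

```bash
python3 -m handwheel '[[[0,0,0,0,0,-0.5],[0,0,0,0,0,-1],[0,0,0,0,0,-1.5],[0,0,0,0,0,-2],[0,0,0,0,0,-2.5],[0,0,0,0,0,-2.5],[0,0,0,0,0,-2.5],[0,0,0,0,0,-2.5],[0,0,0,0,0,-2.5],[0,0,0,0,0,-2.5],[0,0,0,0,0,-2.5],[0,0,0,0,0,-2.5],[0,0,0,0,0,-2.5],[0,0,0,0,0,-2.5],[0,0,0,0,0,-2.5],[0,0,0,0,0,-2.5],[0,0,0,0,0,-2.5],[0,0,0,0,0,-2.5],[0,0,0,0,0,-2.5],[0,0,0,0,0,-2.5]]]'
python3 -m handwheel '[[[0,0,0,0,0,-2.5],[0,0,0,0,0,-2.5],[0,0,0,0,0,-2.5],[0,0,0,0,0,-2.5],[0,0,0,0,0,-2.5],[0,0,0,0,0,-2.5],[0,0,0,0,0,-2.5],[0,0,0,0,0,-2.5],[0,0,0,0,0,-2.5],[0,0,0,0,0,-2.5],[0,0,0,0,0,-2.5],[0,0,0,0,0,-2.5],[0,0,0,0,0,-2.5],[0,0,0,0,0,-2],[0,0,0,0,0,-1.5],[0,0,0,0,0,-1],[0,0,0,0,0,-1],[0,0,0,0,0,-0.5],[0,0,0,0,0,0],[0,0,0,0,0,0]]]'
python3 - <<'E'
from h import *
s=state(); print(s["joint_pos"],2*np.degrees(np.arctan2(s["tool_rot"][2],s["tool_rot"][1])))
c="wrist"
i,im,d=grab(c); cv2.imwrite("pics/d4.png",im)
for t,z in [("dish_mid",.082),("tag",.08),("ball_center",.087),("lens",.08)]:
    for p in pinpoint(c,t)[:2]:
        u,v=p["position"]; print(t,round(p["conf"],2),round(u),round(v),np.round(world(i,c,u,v,z=z),4))
for c in ["scene","side"]:
    i,im,d=grab(c)
    hsv=cv2.cvtColor(im,cv2.COLOR_BGR2HSV)
    for t in ["lens","tag","dish_mid"]:
        for p in pinpoint(c,t)[:2]:
            u,v=p["position"]; print(c,t,round(p["conf"],2),round(u),round(v),np.round(world(i,c,u,v,med(d,u,v,1)),3))
    if c=="side": cv2.imwrite("pics/s4.png",cv2.resize(im[190:290,250:410],(800,500)))
E
```

```text
time: 27.5
tool_pos: [0.5181, -0.0191, 0.058]
tool_rot: [-0.0, 0.924, 0.382, -0.0]
contact_force: [0.9, -0.5, -1.7]
gripper_width: 0.697
grasp_force: 64.8
time: 29.17
tool_pos: [0.5181, -0.0191, 0.058]
tool_rot: [-0.0, 0.998, 0.058, 0.0]
contact_force: [-0.8, -0.1, -1.4]
gripper_width: 0.691
grasp_force: 64.8
[-1.80437135e-01 -2.49791233e-02  1.99787968e+00  2.76656224e-05
  1.16869418e+00  1.27494529e+00] 6.6121092633503125
dish_mid 0.85 318 286 [ 0.5182 -0.021   0.082 ]
tag 0.93 312 197 [ 0.5603 -0.0136  0.08  ]
ball_center 0.85 314 289 [ 0.5201 -0.0192  0.087 ]
lens 0.92 316 22 [ 0.6304 -0.0068  0.08  ]
scene lens 0.97 344 222 [0.643 0.002 0.091]
scene lens 0.68 195 203 [ 0.577 -0.477  0.006]
scene tag 0.7 337 202 [ 0.529 -0.028  0.029]
scene dish_mid 0.75 339 193 [ 0.525 -0.026  0.074]
side lens 0.73 293 222 [ 0.627 -0.01   0.079]
side lens 0.62 235 305 [ 0.734  0.212 -0.001]
side tag 0.89 402 241 [ 0.333 -0.034  0.02 ]
side tag 0.82 315 223 [ 0.579 -0.084 -0.001]
side dish_mid 0.83 388 246 [ 0.372 -0.018  0.01 ]
side dish_mid 0.69 292 224 [ 0.628 -0.007  0.072]
```

View pics/d4.png

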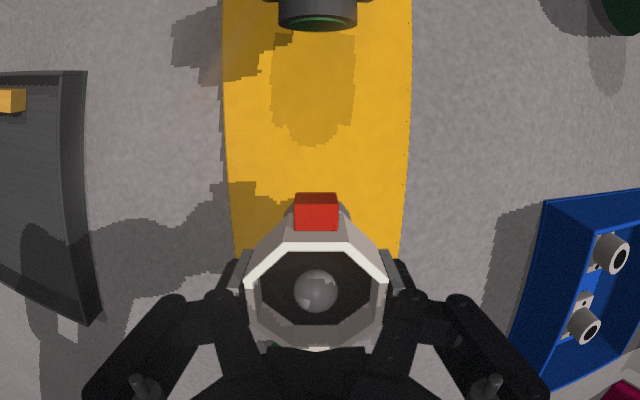

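View pics/s4.png

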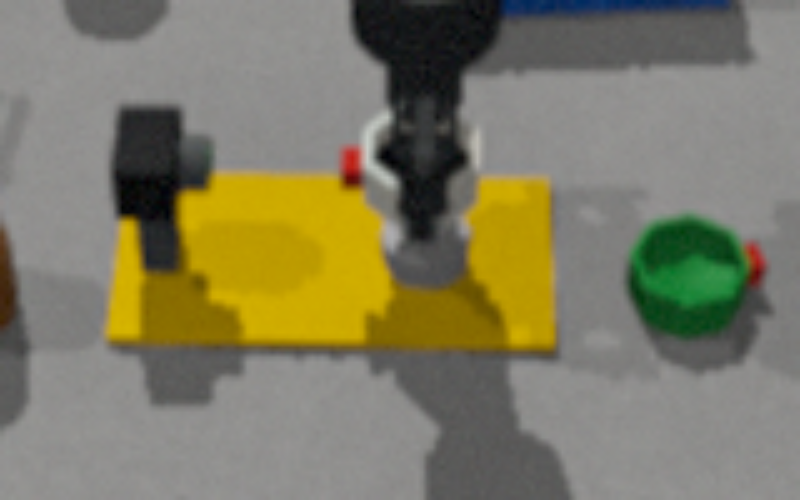

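The side view shows the tag at (350,165), level with the lens at (195,160). In the wrist view the tag (316,212), ball (316,290) and lens (318,22) line up, and both castings stand in the tote. I'll hand it in.

```bash
python3 -m handwheel '[[[0,0,0,0,0,0],[0,0,0,0,0,0],[0,0,0,0,0,0],[0,0,0,0,0,0]]]'; python3 -c "
from plant import job_done; print(job_done())"
```

```text
time: 30.15
tool_pos: [0.5181, -0.0191, 0.058]
tool_rot: [-0.0, 0.998, 0.058, -0.0]
contact_force: [0.5, -0.2, -2.2]
gripper_width: 0.698
grasp_force: 64.8
the job is handed in; nothing more can be done
None
```

I handed the job in at about 30 s: both castings stand in the tote, and the gripper holds the dish level over the pedestal with the ball centred and the red tag facing the lens at lens height; no verdict came back.

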